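# Take a hanging spares pack off its peg and file it in the bin

## Task

Take the hanging spares pack off the display peg: slide it along the peg towards the free end and raise its top end as it goes so that the slot rides up over the peg's upturned tip, gently, without straining the springy peg. Then stand the pack upright in the narrow empty bin, all the way down on its floor, set down softly, and let go. Leave the cryo box and the petri dish where they are.

Things in the scene. Friction and masses are not known exactly. Their poses are not given: they have to be found in the camera images.
- pack: Grey upright hanging pack, 84 wide (y) x 105 high (z) mm, 0.5 to 1.1 N, alike front and back. Origin: middle of its underside. Up to z = 66 a blister box 22 thick (x). Above it a 3 mm web (|y| < 16) with a slot, and at each side an ear 9 thick (x), |y| 16 to 42, z 66 to 105, ribbed, to be pinched front to back.
- pack_slot (a point): Centre of the pack's closed slot, 85 mm above its underside (in the thin web), 11.5 mm high, 14 mm wide. The peg passes through it; at the start the slot's upper edge rests on the peg. Axes as the pack's.
- stand: Fixed display stand: grey base 100 x 90 x 12 mm (x -55 to 45), aluminium post 14 mm square (x 0 to 14), 170 high, carrying one steel peg. Origin: on the bench under the middle of the post's front face. Pack and stand must never press on each other with more than 6 N.
- peg_root (a point): Where the peg leaves the post, 160 mm above the bench. The round peg, 5 mm thick, runs level along the stand's -x, then turns up at 42 degrees for 25 mm (18.6 out, 16.7 up). Pegs differ: the bend is 66 to 120 mm from the post, not told. The pack hangs 38 to 46 mm from the post. The peg springs up and down about its root (35 N m/rad: 1 mm per 2.4 to 8 N at the bend), is stiff otherwise.
- bin: Fixed narrow open-topped pale bin, outside 48 (x) x 112 (y) x 55 (z) mm, walls and floor 5 thick, 38 x 102 inside. Origin: middle of its underside. The pack goes in upright, its width along the bin's y, either face forward. It must not press on the bin with more than 40 N.
- cryo_box: Loose closed box, blue and white, 128 x 128 x 52 mm, on the bench in front; a bystander. Origin: middle of its underside.
- petri_low: Loose petri dish with lid, 62 mm across, 15 mm high, on the bench between stand and bin; a bystander. Origin: middle of its underside.

How it is judged:
By the outcome, as a careful person would: the job done as asked, in the order asked, and still so for the second after the job is handed in, with the robot touching nothing.
It also fails if it takes over 72 s, if anything falls off the work surface, if the arm or the gripper's body presses on something with over 40 N, if the wrist force passes 120 N, or if a joint passes its speed limit or range.

## Robot

A 6-joint arm with a two-finger parallel gripper is mounted at the origin on a cart in front of the work surface, level with it; the furniture and walls round the work are solid. World frame = base frame: x ahead of the robot, y to its left, z up, the work surface at z = 0. Lengths are in mm, angles in rad, forces in N, time in s.
With the tool pointing down it reaches from about 375 to 975 mm from the base axis. Payload 3.8 kg.
Tool frame: the origin (TCP) lies on the centre line of the jaws, within the pads' length; the fingertips stand arm.tip_extent ahead of it and the grasp point (between the pads) lies 2 mm behind it (arm.tip_extent is the distance from the TCP to the fingertips, in mm); z points along the fingers, y is the line along which they close (so a half turn about z gives the same grasp; the last joint's range is limited). The gripper opens to 85 mm and grips with 20 to 120 N. Pads are 22 mm wide; open, the fingers measure 114 mm over their backs; the gripper's body (76 mm by 85 mm) begins 54 mm behind the grasp point. The pads swing forward as they close: fully open they stand 13 mm farther back than shut.
Start: joints at [1.305, 0.264, 1.604, -0, 1.274, -0.037], TCP at [153.094, 657.404, 248.28] pointing down, gripper open.
Joint ranges: [-2.63, 2.63], [-0.94, 2.18], [0.31, 2.57], [-1.31, 4.45], [0, 2.66], [-2.55, 2.55]. Speed limits (rad/s): [2.57, 2.57, 3.14, 3.14, 3.14, 3.14].

## Interface

Orientations are given as a rotation vector (axis times angle).
In Python, from station import arm, camera, get_calibration, order gives the robot as it stands. The module is installed in compiled form; this text tells all that it offers.
- The arm moves only by the tool drive_tool, never from a script. Its argument "motion" is a list that holds one entry, the list of rows, each a list of 7 numbers: the shift along the tool's x, y, z in cm, then the turn, a rotation vector about the tool's x, y, z in rad, then the closure, from -1 (fully open) to 1 (shut). A call has 1 to 10 rows; each row is the pose to reach, as a shift and turn from the pose commanded when the call began, along the tool's axes at that moment; what a row does not reach only later rows make up. A row lasts 1/12 s, in which the tool goes at most 41.7 mm and 7.16 degrees, less where a joint would pass 70% of its speed; a pose out of reach is approached as far as the arm can. A call with a gripper value outside its range is refused whole. The fingers move at their own pace and stop on an object; "force" is the grip in N (left out, the last holds). Time passes only in rows, so rows that repeat a pose let the fingers close. It gives the time, the measured TCP pose, the force, the opening and the grip force at its end, in the units of the state.
- arm.get_obs(): the state, without advancing time (a new reading comes with each control period).
- camera(name): name is "side" or "top" or "wrist"; returns (picture, depth): 420x560x3 uint8, red, green, blue; 420x560 float32, mm along the optical axis (not along the pixel's ray), 0 where there is no reading.
- get_calibration(name): a dict with "K" (3x3 intrinsics, pixels), "dist" ([k1, k2, p1, p2, k3] as OpenCV has them; the pictures are not rectified), "world_from_camera" (4x4, takes a point from camera to world coordinates); the wrist camera has in their place "tool_from_camera" (4x4, takes a point from camera to tool coordinates, whose origin is the TCP and whose axes are the flange's). Camera axes: x right, y down, z forward; pixel columns grow to the right and rows downward; lengths in mm; the calibration is good to about 2 mm. A picture is of the moment at which its call begins: read the wrist's pose just before it. get_calibration takes no time and is no camera call.
- order.finish_job(): hands the job in; it is judged then, once.
The state is a dict: "t": time; "q": joint angles; "dq": joint speeds; "tau": joint torques, N m; "tool_pos": TCP position; "ee_rot": TCP orientation; "wrist_force": force on the tool from outside, world axes, zero at the start; "moment": the same for the moment, N m; "gripper_width": finger opening in mm; "finger_force": force on a finger pad.
Only numpy, scipy, OpenCV 4.12 (cv2) and the standard library are available. Lean on these libraries where they do the work, as an engineer would, in place of code of your own. Each camera call takes 0.05 s, during which the arm holds its last target. There are 200 camera calls.

## Working session

There is one attempt and no reset: what is moved stays moved. The work goes in short steps, Python scripts to look and compute and a tool call to move; the robot and the scene stay as the last step left them, time stands still between calls to the robot, and variables do not carry over. Pictures are saved under pics/ and viewed, at most 12 in all, crops included, and the job is handed in when it is done.

Besides the shell and the picture viewer there is one more tool, called after "Request:" by a JSON object that holds its "method" and its "body", one argument or row to a line. drive_tool: Moves the arm, as the interface text tells. Its arguments: {"type":"object","properties":{"motion":{"type":"array","items":{"type":"array","items":{"type":"array","items":{"type":"number"}}}},"force":{"type":"number"}},"required":["motion"]}

```bash
mkdir -p pics; cat > h.py <<'E'
import numpy as np,cv2
from scipy.spatial.transform import Rotation as R
from station import arm,camera,get_calibration,order
def pts(name,depth,obs=None):
    c=get_calibration(name);K=np.array(c["K"]);d=np.array(c["dist"])
    h,w=depth.shape
    uv=np.stack(np.meshgrid(np.arange(w),np.arange(h)),-1).reshape(-1,1,2).astype(float)
    n=cv2.undistortPoints(uv,K,d).reshape(h,w,2)
    P=np.dstack([n*depth[...,None],depth,np.ones_like(depth)])
    if "world_from_camera" in c: T=np.array(c["world_from_camera"])
    else:
        T=np.eye(4);T[:3,:3]=R.from_rotvec(obs["ee_rot"]).as_matrix();T[:3,3]=obs["tool_pos"];T=T@np.array(c["tool_from_camera"])
    return (P@T.T)[...,:3]
def shot(name):
    o=arm.get_obs();im,d=camera(name);return im,d,pts(name,d,o),o
E
python3 - <<'E'
from h import *
o=arm.get_obs();print(o, arm.tip_extent)
for n in["side","top"]:
    im,d,P,_=shot(n);cv2.imwrite(f"pics/{n}0.png",im[...,::-1]);np.savez(f"{n}0.npz",im=im,d=d,P=P)
    c=get_calibration(n);print(n,c)
E
```

```text
{'t': 0.0, 'q': array([ 1.30507473e+00,  2.64731515e-01,  1.60538982e+00,  2.20762686e-06,
        1.27368104e+00, -3.69332520e-02]), 'dq': array([-5.81998099e-04, -5.35860426e-04, -1.03000715e-03, -2.03570590e-03,
        2.68862911e-03,  3.67523901e-06]), 'tau': array([ 5.71934579e-04, -5.15117025e+01, -3.67313111e+01,  2.99169713e-06,
        1.29855762e-02, -5.99078803e-06]), 'tool_pos': array([152.92887761, 656.73491169, 246.96801289]), 'ee_rot': array([-0.35855913, -3.12072459,  0.00343048]), 'wrist_force': array([ 0.70522629, -0.72340592, -0.29781472]), 'moment': array([-0.02083143, -0.00490522,  0.00170729]), 'finger_force': 0.0, 'gripper_width': 85.35582193110712} 17.0
side {'K': array([[540.88759487,   0.        , 281.86154851],
       [  0.        , 540.88759487, 213.48357264],
       [  0.        ,   0.        ,   1.        ]]), 'dist': array([-0.05933442,  0.        ,  0.        ,  0.        ,  0.        ]), 'world_from_camera': array([[ 8.60049449e-01, -2.30994592e-01,  4.54924658e-01,
         4.73611159e+01],
       [-5.09906472e-01, -3.58363444e-01,  7.82030071e-01,
        -7.98989721e+02],
       [-1.76163499e-02, -9.04553559e-01, -4.25995920e-01,
         5.58641134e+02],
       [ 0.00000000e+00,  0.00000000e+00,  0.00000000e+00,
         1.00000000e+00]])}
top {'K': array([[429.9418911 ,   0.        , 275.89721696],
       [  0.        , 429.9418911 , 204.47760004],
       [  0.        ,   0.        ,   1.        ]]), 'dist': array([-0.02979403,  0.        ,  0.        ,  0.        ,  0.        ]), 'world_from_camera': array([[-2.14152314e-02, -9.85618669e-01,  1.67622275e-01,
         3.96068589e+02],
       [-9.99443900e-01,  1.68189154e-02, -2.87926250e-02,
         2.60604786e+01],
       [ 2.55593239e-02, -1.68145661e-01, -9.85430747e-01,
         9.52882556e+02],
       [ 0.00000000e+00,  0.00000000e+00,  0.00000000e+00,
         1.00000000e+00]])}
```

View pics/side0.png

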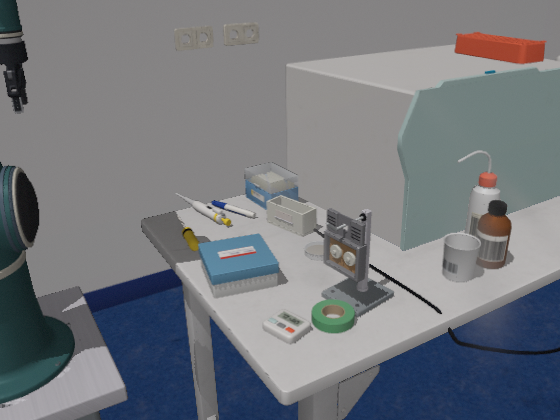

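View pics/top0.png

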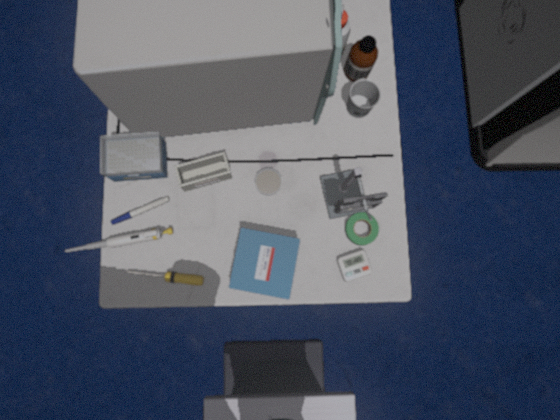

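The side view shows the stand base near (358,290), the pack near (347,245), the bin near (292,215), the petri dish near (317,250) and the cryo box near (238,265). In the top view the stand and pack are near (350,198) and the bin is near (204,170).

```bash
python3 - <<'E'
from h import *
s=np.load("side0.npz");t=np.load("top0.npz")
a=cv2.resize(s["im"][190:320,300:420][...,::-1],None,fx=4.5,fy=4.5,interpolation=cv2.INTER_CUBIC)
b=cv2.resize(t["im"][155:235,310:400][...,::-1],None,fx=3,fy=3,interpolation=cv2.INTER_CUBIC)
c=cv2.resize(t["im"][140:200,165:245][...,::-1],None,fx=3,fy=3,interpolation=cv2.INTER_CUBIC)
H=np.zeros((600,800,3),np.uint8)
H[:min(600,a.shape[0]),:min(530,a.shape[1])]=a[:600,:530]
H[:240,530:800]=b[:, :270]; H[250:430,540:780]=c; cv2.imwrite("pics/z.png",H)
# bin & others from depth
P=t["P"];ok=t["d"]>0
def rep(m,n):
    m=m.astype(np.uint8);k,l,st,ce=cv2.connectedComponentsWithStats(m)
    for i in np.argsort(-st[1:,4])[:6]+1:
        q=P[l==i];r=cv2.minAreaRect(q[:,:2].astype(np.float32));print(n,st[i],np.round(q.mean(0),1),"rect",np.round(r[0],1),np.round(r[1],1),round(r[2],1),"zmax",q[:,2].max().round(1))
win=np.zeros(ok.shape,bool);win[140:300,165:400]=1
z=P[...,2]
print("bench",np.median(z[200:220,150:230]))
rep(ok&win&(z>46)&(z<64),"45-62");rep(ok&win&(z>7)&(z<20),"base/petri");rep(ok&win&(z>80),"high")
Q=s["P"];w=np.zeros(ok.shape,bool);w[190:300,315:385]=1
m=(s["d"]>0)&w&(Q[...,2]>50)&(Q[...,1]<0)
np.savetxt("q.txt",Q[m],fmt="%.1f");print(m.sum(),Q[m].min(0),Q[m].max(0))
E
```

```text
bench 0.5313552246415725
45-62 [ 228  228   72   72 3808] [426.2  27.2  52.3] rect [427.   27.1] [128.2 128.5] 78.2 zmax 58.1
45-62 [175 152  55  36 417] [628.  156.7  53.9] rect [628.4 156.4] [ 50.2 110.2] 16.3 zmax 59.4
45-62 [342 181   8   7  20] [ 588.6 -147.7   56.1] rect [ 587.4 -147.9] [16.9  8.5] 51.6 zmax 63.9
base/petri [ 320  170   59   76 1495] [ 555.1 -155.8   13.9] rect [ 546.  -160.6] [180.4  92.9] 21.2 zmax 20.0
base/petri [337 250  35  32 758] [ 418.8 -168.    16.1] rect [ 419.1 -169. ] [55.7 66.1] 17.8 zmax 20.0
base/petri [254 168  28  27 581] [609.1  16.3  15. ] rect [609.2  16.2] [59.3 59.8] 43.0 zmax 19.7
base/petri [264 154 121   9 314] [ 662.  -117.4    9.6] rect [ 661.9 -114.8] [  7.9 276.1] 2.1 zmax 15.4
base/petri [173 272  32  14  92] [397.8 184.9  17.1] rect [397.6 190.6] [66.7 23.3] 81.2 zmax 20.0
base/petri [180 159  45  15  89] [647.2 161.1  12.7] rect [645.1 161.8] [ 7.1 99.7] 16.8 zmax 20.0
high [334 167  54  54 869] [ 547.  -156.3  147.7] rect [ 547.5 -162.3] [81.8 81.9] 58.2 zmax 180.8
high [355 208   4   2   6] [ 532.8 -165.9   80.6] rect [ 533.1 -166. ] [6.3 2. ] 89.9 zmax 81.8
high [344 211   1   1   1] [ 528.3 -139.6   81.2] rect [ 528.3 -139.6] [0. 0.] 0.0 zmax 81.2
high [347 211   1   1   1] [ 528.  -145.5   82.5] rect [ 528.  -145.5] [0. 0.] 0.0 zmax 82.5
3118 [ 495.64360739 -204.03987041   50.09089859] [ 7.44421224e+02 -2.09032733e-01  1.78818580e+02]
```

View pics/z.png

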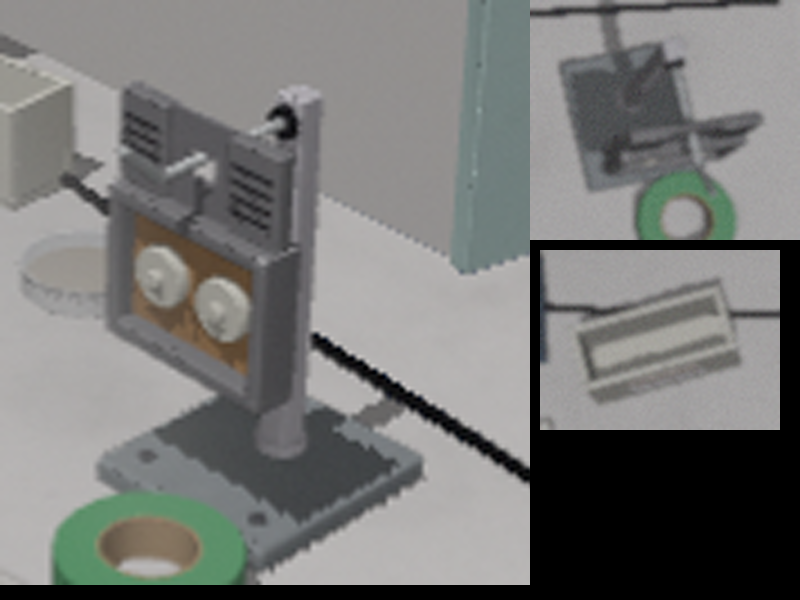

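The zoom shows the pack's ears and slot, with the peg emerging from the slot at about (205,165) in the zoom. The post is at (305,100) and the bin is rotated about 16°.

```bash
python3 - <<'E'
from h import *
q=np.loadtxt("q.txt")
t=np.load("top0.npz");s=np.load("side0.npz")
# yaw of pack from side depth: box front plane z 76..132 and ears z 142..174
rng=np.random.default_rng(0)
for lo,hi in((76,132),(142,174)):
    A=q[(q[:,2]>lo)&(q[:,2]<hi)&(q[:,0]<640)][:,:2];best=0
    for _ in range(600):
        a,b=A[rng.integers(len(A),size=2)];d=b-a;L=np.hypot(*d)
        if L<20: continue
        n=np.array([-d[1],d[0]])/L;i=abs((A-a)@n)<2
        if i.sum()>best:best=i.sum();I=i
    B=A[I];c=B.mean(0);u=np.linalg.svd(B-c)[2][0] if 0 else np.linalg.eigh(np.cov((B-c).T))[1][:,1]
    pr=(B-c)@u;print(lo,len(A),best,"c",c.round(1),"u",u.round(3),"yaw of u",np.degrees(np.arctan2(u[1],u[0])).round(1),"ext",np.percentile(pr,[1,99]).round(1), "mid",(c+u*np.percentile(pr,[1,99]).mean()).round(1))
# points in front of plane in peg zone; print all points z150-185 coords in stand frame
P=s["P"];m=(s["d"]>0)
H=P[(t["d"]>-1)&m&(P[...,2]>150)&(P[...,2]<190)&(P[...,1]<-90)&(P[...,0]<620)&(P[...,0]>450)]
n=np.array([-u[1],u[0]]);n*=np.sign(-n[0])
e=(H[:,:2]-c)@n
print("front pts (e,along,z)");
k=e>4
print(np.c_[e,(H[:,:2]-c)@u,H[:,2]][k].round(0).tolist()[:60])
k=e<-25
X=H[k];print("behind",len(X),np.c_[e,(H[:,:2]-c)@u,H[:,2]][k].round(0).tolist()[:60])
# base from top
P=t["P"];z=P[...,2];m=(t["d"]>0)&(z>6)&(z<17);m[:165]=0;m[222:]=0;m[:,:315]=0;m[:,392:]=0
g=t["im"];gr=(g[...,1].astype(int)-g[...,0]>25);m&=~gr
m=cv2.morphologyEx(m.astype(np.uint8),cv2.MORPH_OPEN,np.ones((5,5)))
Q=P[m>0][:,:2].astype(np.float32);r=cv2.minAreaRect(Q);print("base",r,cv2.boxPoints(r).round(0).tolist())
E
```

```text
76 1340 441 c [ 538.  -160.2] u [-0.13   0.992] yaw of u 97.5 ext [-42.5  37.6] mid [ 538.3 -162.6]
142 844 422 c [ 537.3 -169. ] u [-0.114  0.993] yaw of u 96.6 ext [-33.4  50.7] mid [ 536.3 -160.4]
front pts (e,along,z)
[[4.0, 38.0, 174.0], [4.0, 33.0, 170.0], [40.0, 6.0, 179.0], [41.0, 6.0, 177.0], [40.0, 5.0, 177.0], [39.0, 4.0, 177.0], [36.0, 5.0, 176.0], [41.0, 6.0, 175.0], [41.0, 4.0, 177.0], [39.0, 4.0, 176.0], [37.0, 4.0, 175.0], [32.0, 7.0, 172.0], [40.0, 5.0, 174.0], [40.0, 2.0, 175.0], [36.0, 5.0, 173.0], [34.0, 5.0, 172.0], [29.0, 8.0, 169.0], [5.0, 9.0, 161.0], [36.0, 7.0, 170.0], [34.0, 6.0, 170.0], [34.0, 5.0, 170.0], [33.0, 4.0, 170.0], [29.0, 5.0, 168.0], [27.0, 5.0, 168.0], [12.0, 9.0, 161.0], [11.0, 8.0, 162.0], [9.0, 8.0, 161.0], [6.0, 9.0, 160.0], [4.0, 8.0, 160.0], [34.0, 4.0, 169.0], [31.0, 5.0, 167.0], [30.0, 4.0, 168.0], [27.0, 5.0, 166.0], [25.0, 5.0, 165.0], [18.0, 8.0, 162.0], [14.0, 10.0, 160.0], [12.0, 9.0, 160.0], [10.0, 9.0, 159.0], [12.0, 5.0, 161.0], [6.0, 9.0, 158.0], [5.0, 7.0, 158.0], [31.0, 5.0, 166.0], [29.0, 5.0, 165.0], [27.0, 4.0, 165.0], [2
[... 1096 characters left out ...]
 6.0, 166.0], [-45.0, 14.0, 166.0], [-45.0, 12.0, 167.0], [-48.0, 12.0, 166.0], [-49.0, 11.0, 166.0], [-49.0, 8.0, 167.0], [-51.0, 8.0, 167.0], [-51.0, 6.0, 167.0], [-53.0, 6.0, 167.0], [-55.0, 5.0, 167.0], [-59.0, 6.0, 165.0], [-61.0, 6.0, 164.0], [-45.0, 16.0, 163.0], [-46.0, 15.0, 164.0], [-44.0, 11.0, 166.0], [-46.0, 10.0, 166.0], [-47.0, 8.0, 166.0], [-51.0, 11.0, 164.0], [-49.0, 6.0, 166.0], [-51.0, 6.0, 166.0], [-54.0, 6.0, 164.0], [-56.0, 6.0, 164.0], [-59.0, 6.0, 163.0], [-62.0, 7.0, 162.0], [-43.0, 17.0, 162.0]]
base ((581.6494140625, -148.98760986328125), (94.8602294921875, 81.53716278076172), 10.521474838256836) [[528.0, -118.0], [542.0, -198.0], [636.0, -180.0], [621.0, -100.0]]
```

```bash
cat >> h.py <<'E'
def Rt(yaw,tilt=0):
    # tool down, tool y along (cos yaw, sin yaw); tilt>0 leans the tool's back (and pack top) towards +y_tool (stand +x)
    c,s=np.cos(np.radians(yaw)),np.sin(np.radians(yaw))
    y=np.array([c,s,0]);z=np.array([0,0,-1.]);B=np.stack([np.cross(y,z),y,z],1)
    return R.from_matrix(B)*R.from_euler("x",tilt,degrees=True)
def rel(p,yaw,tilt=0,obs=None):
    o=obs or arm.get_obs();R0=R.from_rotvec(o["ee_rot"]);
    d=R0.inv().apply(np.array(p)-o["tool_pos"])/10;w=(R0.inv()*Rt(yaw,tilt)).as_rotvec()
    print("at",o["tool_pos"].round(1),"F",o["wrist_force"].round(1),"->",d.round(2).tolist(),w.round(3).tolist())
    return d,w
E
python3 - <<'E'
from h import *
rel([470,-60,330],9)
print(Rt(9,20).apply([0,0,-1]))
print(get_calibration("wrist"))
E
```

```text
at [152.9 656.8 247.1] F [ 0.2  0.6 -0.4] -> [-47.14, -62.64, -8.17] [-0.002, 0.001, 1.185]
[0.33780931 0.05350374 0.93969262]
{'K': array([[343.93940461,   0.        , 280.10282346],
       [  0.        , 343.93940461, 209.1710548 ],
       [  0.        ,   0.        ,   1.        ]]), 'dist': array([0.01378716, 0.        , 0.        , 0.        , 0.        ]), 'tool_from_camera': array([[ 7.55154268e-05, -9.46652577e-01, -3.22255943e-01,
         8.38338712e+01],
       [ 9.99999596e-01, -2.17151037e-04,  8.72232120e-04,
         4.15378665e-02],
       [-8.95678996e-04, -3.22255879e-01,  9.46652178e-01,
        -1.26434978e+02],
       [ 0.00000000e+00,  0.00000000e+00,  0.00000000e+00,
         1.00000000e+00]])}
```

Request:
{"method": "drive_tool", "body": {
  "motion": [
    [[-23.6,-31.3,-8,0,0,0.59,-1],[-23.6,-31.3,-8,0,0,0.59,-1],[-23.6,-31.3,-8,0,0,0.59,-1],[-23.6,-31.3,-8,0,0,0.59,-1],[-23.6,-31.3,-8,0,0,0.59,-1],[-23.6,-31.3,-8,0,0,0.59,-1],[-23.6,-31.3,-8,0,0,0.59,-1],[-47.1,-62.6,-8.2,0,0,1.185,-1],[-47.1,-62.6,-8.2,0,0,1.185,-1],[-47.1,-62.6,-8.2,0,0,1.185,-1]]
  ]
}}

```text
t: 0.93
tool_pos: [319.4, 280.0, 312.5]
ee_rot: [1.773, 2.593, 0.0]
wrist_force: [0.3, 0.4, 0.0]
gripper_width: 85.4
finger_force: 0.0
```

```bash
python3 - <<'E'
from h import *
print(arm.get_obs()["tool_pos"],arm.get_obs()["q"].round(2)); rel([500,-130,320],9)
E
```

```text
[319.35769067 279.97031699 312.52380638] [ 0.66 -0.26  2.01 -0.    1.39  0.29]
at [319.4 280.  312.5] F [0.3 0.4 0. ] -> [-44.76, 1.94, -0.74] [0.0, 0.0, 0.215]
```

Request:
{"method": "drive_tool", "body": {
  "motion": [
    [[-44.8,1.9,-0.7,0,0,0.215,-1],[-44.8,1.9,-0.7,0,0,0.215,-1],[-44.8,1.9,-0.7,0,0,0.215,-1],[-44.8,1.9,-0.7,0,0,0.215,-1],[-44.8,1.9,-0.7,0,0,0.215,-1],[-44.8,1.9,-0.7,0,0,0.215,-1],[-44.8,1.9,-0.7,0,0,0.215,-1],[-44.8,1.9,-0.7,0,0,0.215,-1],[-44.8,1.9,-0.7,0,0,0.215,-1],[-44.8,1.9,-0.7,0,0,0.215,-1]]
  ]
}}

```text
t: 1.77
tool_pos: [489.0, -100.8, 318.7]
ee_rot: [-2.035, -2.393, -0.0]
wrist_force: [0.7, 0.5, 0.0]
gripper_width: 85.2
finger_force: 0.0
```

Request:
{"method": "drive_tool", "body": {
  "motion": [
    [[0,0,0,0,0,0,-1],[0,0,0,0,0,0,-1],[0,0,0,0,0,0,-1]]
  ]
}}

```text
t: 2.02
tool_pos: [488.4, -98.4, 318.3]
ee_rot: [-2.034, -2.391, 0.0]
wrist_force: [0.1, 0.1, -0.2]
gripper_width: 85.3
finger_force: 0.0
```

```bash
python3 - <<'E'
from h import *
rel([500,-130,320],9)
im,d,P,o=shot("wrist");np.savez("w1.npz",im=im,d=d,P=P);cv2.imwrite("pics/w1.png",im[...,::-1])
print(o["ee_rot"],o["q"].round(2))
m=(d>0)&(P[...,2]>60)&(P[...,2]<195)&(P[...,0]<640)&(P[...,1]<-80)&(P[...,1]>-230)
Q=P[m];print(len(Q),Q.min(0),Q.max(0))
E
```

```text
at [488.4 -98.4 318.3] F [ 0.1  0.1 -0.2] -> [-3.31, 0.64, -0.17] [-0.002, -0.001, 0.004]
[-2.03434834e+00 -2.39132468e+00  4.78518243e-04] [-0.25 -0.11  1.88  0.    1.38 -0.41]
4082 [ 496.24269316 -203.0126861    60.02196787] [ 599.81996739 -119.17445326  180.61562953]
```

View pics/w1.png

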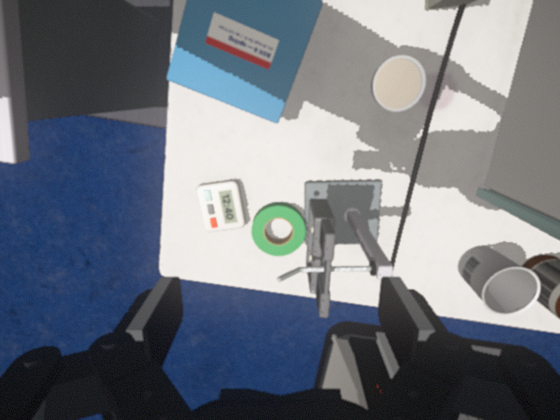

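The wrist view shows the peg from the post (385,268) to the bend (300,270), with the tip at (280,278). The pack's ears stand near column 320.

```bash
python3 - <<'E'
from h import *
f=np.load("w1.npz");P=f["P"];d=f["d"]
reg=np.zeros(d.shape,bool);reg[180:325,270:400]=1
ok=(d>0)&reg
def line(m,n):
    Q=P[m&ok];c=Q.mean(0);w,v=np.linalg.eigh(np.cov(Q[:,:2].T));u=v[:,1];pr=(Q[:,:2]-c[:2])@u
    r=cv2.minAreaRect(Q[:,:2].astype(np.float32))
    print(n,len(Q),c.round(1),"dir",np.degrees(np.arctan2(u[1],u[0])).round(1),"ext",pr.min().round(1),pr.max().round(1),"rect",np.round(r[0],1),np.round(r[1],1),round(r[2],1));return c,u
z=P[...,2]
cols=np.arange(560)[None]*np.ones((420,1));rows=np.arange(420)[:,None]*np.ones((1,560))
line((z>171)&(z<182)&(cols>303)&(cols<340),"eartops")
line((z>171)&(z<182)&(cols>303)&(cols<340)&(rows<267),"ear+y");line((z>171)&(z<182)&(cols>303)&(cols<340)&(rows>275),"ear-y")
line((z>130)&(z<142)&(cols>300)&(cols<345),"boxtop")
m=(z>150)&(z<168)&(rows>262)&(rows<276)&(cols>333)&(cols<372);c,u=line(m,"peg behind")
line((z>163)&(z<176)&(cols>370),"posttop")
m=(rows>262)&(rows<285)&(cols<314)&(z>145)
Q=P[m&ok];print(Q[np.argsort(Q[:,0])].round(0).tolist()[::3])
E
```

```text
eartops 739 [ 538.9 -158.7  176.6] dir 97.6 ext -44.6 39.1 rect [ 539.8 -161.3] [ 9.4 83.7] 7.6
ear+y 350 [ 535.5 -133.1  176.6] dir 97.4 ext -18.6 13.3 rect [ 536.4 -135.6] [ 9.2 31.9] 8.1
ear-y 348 [ 542.4 -184.6  176.6] dir 97.2 ext -18.4 24.8 rect [ 542.4 -181.4] [ 9.2 43.2] 8.1
boxtop 679 [ 534.4 -154.7  137.7] dir 95.1 ext -48.3 34.7 rect [ 539.8 -160.9] [20.1 82.8] 7.6
peg behind 234 [ 565.  -156.6  162.4] dir -170.1 ext -16.7 17.7 rect [ 564.7 -158.2] [34.1 11.9] 12.4
posttop 309 [ 588.4 -150.6  168.7] dir -156.4 ext -9.6 9.3 rect [ 589.2 -152. ] [18.1 13.7] 17.3
[[496.0, -169.0, 178.0], [497.0, -168.0, 178.0], [497.0, -170.0, 179.0], [498.0, -168.0, 175.0], [498.0, -169.0, 181.0], [499.0, -168.0, 179.0], [499.0, -169.0, 180.0], [500.0, -167.0, 177.0], [500.0, -168.0, 180.0], [500.0, -166.0, 176.0], [501.0, -168.0, 176.0], [501.0, -167.0, 175.0], [501.0, -168.0, 177.0], [502.0, -166.0, 175.0], [502.0, -167.0, 177.0], [503.0, -166.0, 175.0], [503.0, -167.0, 177.0], [504.0, -166.0, 172.0], [504.0, -167.0, 175.0], [505.0, -166.0, 175.0], [505.0, -166.0, 171.0], [506.0, -166.0, 1
[... 434 characters left out ...]
.0], [514.0, -164.0, 165.0], [514.0, -167.0, 165.0], [515.0, -165.0, 164.0], [515.0, -167.0, 165.0], [516.0, -164.0, 162.0], [516.0, -166.0, 164.0], [517.0, -164.0, 161.0], [517.0, -166.0, 164.0], [518.0, -164.0, 161.0], [519.0, -164.0, 162.0], [519.0, -166.0, 163.0], [519.0, -164.0, 162.0], [520.0, -167.0, 163.0], [521.0, -164.0, 161.0], [521.0, -163.0, 163.0], [522.0, -165.0, 163.0], [522.0, -163.0, 164.0], [523.0, -166.0, 163.0], [523.0, -163.0, 160.0], [524.0, -162.0, 161.0], [524.0, -165.0, 162.0], [525.0, -163.0, 162.0], [525.0, -165.0, 164.0], [526.0, -163.0, 163.0], [527.0, -162.0, 161.0], [527.0, -164.0, 163.0], [528.0, -162.0, 162.0], [528.0, -165.0, 163.0], [529.0, -163.0, 163.0]]
```

```bash
python3 - <<'E'
from h import *
rel([535.7,-130.6,215],7.6)
E
```

```text
at [488.3 -97.8 318.5] F [-0.3 -0.9 -0.7] -> [-4.02, 4.15, 10.35] [-0.001, -0.001, 0.03]
```

Request:
{"method": "drive_tool", "body": {
  "motion": [
    [[-1.3,1.4,2.5,0,0,0.01,0],[-2.7,2.8,5,0,0,0.02,0],[-4,4.15,7.5,0,0,0.03,0],[-4,4.15,10.3,0,0,0.03,0],[-4,4.15,10.3,0,0,0.03,0],[-4,4.15,10.3,0,0,0.03,0],[-4,4.15,10.3,0,0,0.03,0],[-4,4.15,10.3,0,0,0.03,0],[-4,4.15,10.3,0,0,0.03,0]]
  ]
}}

```text
t: 2.82
tool_pos: [537.5, -131.2, 218.7]
ee_rot: [2.067, 2.361, 0.003]
wrist_force: [-0.2, -0.2, 0.4]
gripper_width: 42.6
finger_force: 0.0
```

```bash
python3 - <<'E'
from h import *
rel([535.7,-130.6,160],7.6)
im,d,P,o=shot("wrist");print(o["gripper_width"]);cv2.imwrite("pics/w2.png",im[...,::-1])
z=P[...,2];m=(d>0)&(z>172)&(z<181)&(P[...,0]<570)&(P[...,0]>522)&(P[...,1]<-110)&(P[...,1]>-225)
Q=P[m];print(cv2.minAreaRect(Q[:,:2].astype(np.float32)),len(Q),Q.mean(0))
q=Q[Q[:,1]>-147];print("ear",cv2.minAreaRect(q[:,:2].astype(np.float32)),len(q),q.mean(0))
E
```

```text
at [ 537.5 -131.2  218.7] F [-0.2 -0.2  0.4] -> [0.09, -0.19, 5.87] [0.004, 0.002, 0.0]
42.637302159093714
((539.6854858398438, -161.5865478515625), (8.783674240112305, 84.5180435180664), 7.444027900695801) 1532 [ 539.1114342  -157.21456087  176.91631478]
ear ((536.0006713867188, -133.35159301757812), (8.74305534362793, 27.551645278930664), 7.252589225769043) 744 [ 535.69562983 -131.93461207  176.86414729]
```

View pics/w2.png

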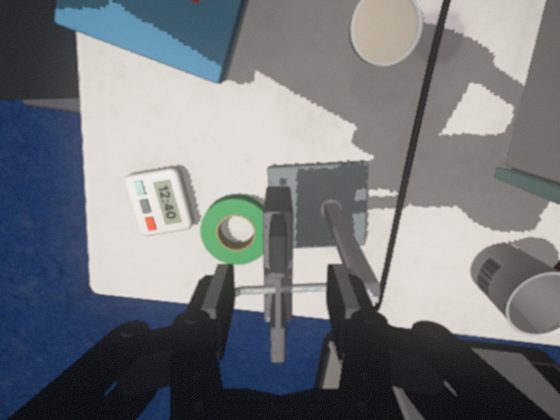

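The ear (column 278) is centred between the fingers (columns 215 and 345), and the pose is confirmed. Next I descend.

Request:
{"method": "drive_tool", "body": {
  "motion": [
    [[0.1,-0.2,1.5,0,0,0,0],[0.1,-0.2,3,0,0,0,0],[0.1,-0.2,4.5,0,0,0,0],[0.1,-0.2,5.6,0,0,0,0],[0.1,-0.2,5.8,0,0,0,0],[0.1,-0.2,5.8,0,0,0,0],[0.1,-0.2,5.8,0,0,0,0]]
  ]
}}

```text
t: 3.45
tool_pos: [534.8, -130.8, 158.9]
ee_rot: [2.069, 2.362, 0.001]
wrist_force: [0.3, 0.1, 0.0]
gripper_width: 42.4
finger_force: 0.0
```

```bash
python3 - <<'E'
from h import *
rel([535.8,-131,160],7.5)
E
```

```text
at [ 534.8 -130.8  158.9] F [0.3 0.1 0. ] -> [-0.03, 0.1, -0.11] [0.001, 0.0, 0.001]
```

Request:
{"method": "drive_tool", "body": {
  "motion": [
    [[0,0.1,-0.1,0,0,0,0.3],[0,0.1,-0.1,0,0,0,0.6],[0,0.1,-0.1,0,0,0,0.65],[0,0.1,-0.1,0,0,0,0.7],[0,0.1,-0.1,0,0,0,0.74],[0,0.1,-0.1,0,0,0,0.78],[0,0.1,-0.1,0,0,0,0.82],[0,0.1,-0.1,0,0,0,1],[0,0.1,-0.1,0,0,0,1],[0,0.1,-0.1,0,0,0,1]]
  ],
  "force": 30
}}

```text
t: 4.28
tool_pos: [535.3, -130.6, 159.1]
ee_rot: [2.07, 2.363, 0.0]
wrist_force: [0.0, -0.5, 1.1]
gripper_width: 8.5
finger_force: 29.9
```

```bash
python3 - <<'E'
from h import *
o=arm.get_obs();print(o["moment"].round(3));rel(o["tool_pos"]+[0,0,2],7.5)
im,d,P,o=shot("side");cv2.imwrite("pics/s3.png",cv2.resize(im[150:310,280:420][...,::-1],None,fx=3.7,fy=3.7,interpolation=cv2.INTER_CUBIC))
E
```

```text
[ 0.016 -0.007 -0.033]
at [ 535.3 -130.6  159.1] F [ 0.  -0.5  1.1] -> [-0.0, 0.0, -0.2] [0.0, 0.0, 0.001]
```

View pics/s3.png

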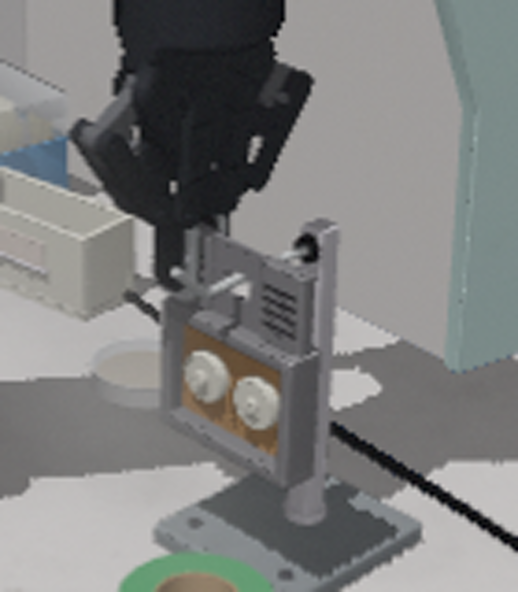

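The left ear is pinched and the peg still passes through the slot. Next I plan the unhooking path.

```bash
cat >> h.py <<'E'
OFF=np.array([-31.2,0,2.4]) # slot centre in tool frame
PY=9.9;A=np.array([-np.cos(np.radians(PY)),-np.sin(np.radians(PY)),0])
BEND=np.array([516.5,-165.2,160.])
def S(s): # slot centre along peg path, s from the bend (mm, + up the tip)
    c,q=np.cos(np.radians(42)),np.sin(np.radians(42))
    return BEND+(A*s if s<0 else A*s*c+np.array([0,0,s*q]))
def where(o=None):
    o=o or arm.get_obs();r=R.from_rotvec(o["ee_rot"]);return o["tool_pos"]+r.apply(OFF)
def rows(ws):
    o=arm.get_obs();R0=R.from_rotvec(o["ee_rot"])
    print("slot now",where(o).round(1),"F",o["wrist_force"].round(1),"s on straight",((where(o)-BEND)@A).round(1))
    for s,yaw,tilt in ws:
        Q=Rt(yaw,tilt);p=np.array(s)-Q.apply(OFF)
        print((R0.inv().apply(p-o["tool_pos"])/10).round(2).tolist(),(R0.inv()*Q).as_rotvec().round(3).tolist())
E
python3 - <<'E'
from h import *
w=where();print(w)
s0=w.copy();s0[2]=160
rows([(s0-[0,0,1.6],7.5,0),(s0,7.5,0),(s0,8,5),(s0,8.5,10),(s0,9,15),(s0,9.9,21)])
print((S(-23)-s0))
E
```

```text
[ 539.44754898 -161.47756874  156.72541543]
slot now [ 539.4 -161.5  156.7] F [ 0.5 -0.8  0.5] s on straight -23.2
[-0.0, 0.0, -0.17] [0.0, 0.0, 0.001]
[-0.0, 0.0, -0.33] [0.0, 0.0, 0.001]
[0.0, -0.0, -0.33] [0.087, -0.0, -0.008]
[0.0, -0.01, -0.32] [0.175, -0.001, -0.016]
[0.0, -0.02, -0.32] [0.262, -0.003, -0.025]
[0.0, -0.04, -0.31] [0.367, -0.007, -0.04]
[-0.29003448  0.23193805  0.        ]
```

Request:
{"method": "drive_tool", "body": {
  "motion": [
    [[0,0,-0.17,0,0,0,1],[0,0,-0.33,0,0,0,1],[0,0,-0.33,0.045,0,-0.004,1],[0,0,-0.33,0.09,0,-0.008,1],[0,0,-0.33,0.13,0,-0.012,1],[0,-0.01,-0.32,0.175,0,-0.016,1],[0,-0.02,-0.32,0.26,0,-0.025,1],[0,-0.04,-0.31,0.37,-0.01,-0.04,1],[0,-0.04,-0.31,0.37,-0.01,-0.04,1],[0,-0.04,-0.31,0.37,-0.01,-0.04,1]]
  ]
}}

```text
t: 5.17
tool_pos: [535.4, -130.1, 160.6]
ee_rot: [-1.849, -2.202, 0.414]
wrist_force: [-0.2, -0.3, -1.2]
gripper_width: 8.4
finger_force: 30.0
```

```bash
python3 - <<'E'
from h import *
print(arm.get_obs()["moment"].round(3))
rows([(S(s),9.9,21) for s in (-22,-18,-14,-10,-6,-2,1,5)])
E
```

```text
[ 0.052 -0.264  0.023]
slot now [ 540.  -161.   158.4] F [-0.2 -0.3 -1.2] s on straight -23.8
[-0.01, -0.23, -0.09] [-0.004, 0.002, 0.0]
[-0.01, -0.6, 0.05] [-0.004, 0.002, 0.0]
[-0.01, -0.98, 0.2] [-0.004, 0.002, 0.0]
[-0.01, -1.35, 0.34] [-0.004, 0.002, 0.0]
[-0.01, -1.72, 0.49] [-0.004, 0.002, 0.0]
[-0.01, -2.09, 0.63] [-0.004, 0.002, 0.0]
[-0.01, -2.37, 0.67] [-0.004, 0.002, 0.0]
[-0.01, -2.75, 0.53] [-0.004, 0.002, 0.0]
```

Request:
{"method": "drive_tool", "body": {
  "motion": [
    [[0,-0.23,-0.09,0,0,0,1],[0,-0.42,-0.02,0,0,0,1],[0,-0.6,0.05,0,0,0,1],[0,-0.8,0.12,0,0,0,1],[0,-0.98,0.2,0,0,0,1],[0,-1.16,0.27,0,0,0,1],[0,-1.35,0.34,0,0,0,1],[0,-1.54,0.42,0,0,0,1],[0,-1.72,0.49,0,0,0,1],[0,-1.72,0.49,0,0,0,1]]
  ]
}}

```text
t: 6.0
tool_pos: [516.9, -133.7, 163.8]
ee_rot: [-1.851, -2.201, 0.415]
wrist_force: [0.3, 0.1, -0.1]
gripper_width: 8.4
finger_force: 30.0
```

```bash
python3 - <<'E'
from h import *
print(arm.get_obs()["moment"].round(3))
rows([(S(s),9.9,t) for s,t in ((-4,21),(-2,21),(0,21),(2,21),(4,21),(6,22),(8,23),(10,24),(12,25),(16,26),(20,27),(24,28),(28,28),(34,28))])
im,d,P,o=shot("side");cv2.imwrite("pics/s4.png",cv2.resize(im[150:310,280:420][...,::-1],None,fx=3.7,fy=3.7,interpolation=cv2.INTER_CUBIC))
E
```

```text
[ 0.074 -0.239 -0.001]
slot now [ 521.4 -164.6  161.6] F [ 0.3  0.1 -0.1] s on straight -4.9
[0.02, -0.03, 0.18] [-0.004, 0.002, -0.001]
[0.02, -0.22, 0.25] [-0.004, 0.002, -0.001]
[0.02, -0.4, 0.32] [-0.004, 0.002, -0.001]
[0.02, -0.59, 0.25] [-0.004, 0.002, -0.001]
[0.02, -0.78, 0.18] [-0.004, 0.002, -0.001]
[0.02, -0.96, 0.11] [0.014, 0.002, -0.001]
[0.02, -1.14, 0.04] [0.031, 0.002, -0.001]
[0.02, -1.33, -0.03] [0.048, 0.002, -0.001]
[0.02, -1.51, -0.1] [0.066, 0.002, -0.001]
[0.02, -1.88, -0.25] [0.083, 0.002, -0.001]
[0.02, -2.25, -0.39] [0.101, 0.002, -0.001]
[0.02, -2.62, -0.53] [0.118, 0.002, -0.001]
[0.02, -2.99, -0.67] [0.118, 0.002, -0.001]
[0.01, -3.55, -0.88] [0.118, 0.002, -0.001]
```

View pics/s4.png

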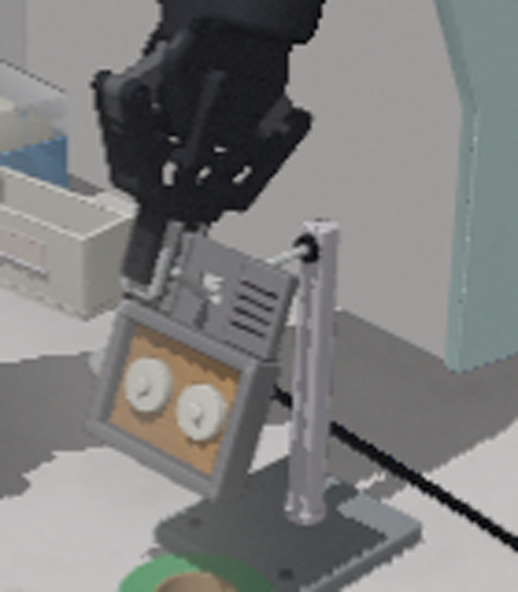

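The pack is tilted with its top towards the post, and the peg runs freely in the slot just short of the bend.

Request:
{"method": "drive_tool", "body": {
  "motion": [
    [[0.01,-0.12,0.15,0,0,0,1],[0.02,-0.22,0.22,0,0,0,1],[0.02,-0.4,0.27,0,0,0,1],[0.02,-0.59,0.22,0,0,0,1],[0.02,-0.78,0.16,0,0,0,1],[0.02,-0.96,0.11,0.015,0,0,1],[0.02,-1.14,0.04,0.03,0,0,1],[0.02,-1.14,0.04,0.03,0,0,1],[0.02,-1.14,0.04,0.03,0,0,1]]
  ]
}}

```text
t: 6.8
tool_pos: [506.9, -135.3, 167.5]
ee_rot: [-1.836, -2.183, 0.445]
wrist_force: [-1.2, 0.8, -0.4]
gripper_width: 9.1
finger_force: 30.0
```

```bash
python3 - <<'E'
from h import *
print(S(8),arm.get_obs()["moment"].round(3))
rows([(S(s),9.9,t) for s,t in ((8,23),(10,24),(12,25),(14,26),(16,27),(18,28),(20,29),(22,30),(24,31),(28,31),(32,31),(38,31))])
E
```

```text
[ 510.64336881 -166.22214577  165.35304485] [ 0.104 -0.234  0.015]
slot now [ 511.4 -166.2  165.4] F [-1.2  0.8 -0.4] s on straight 5.2
[0.01, -0.07, 0.02] [0.001, 0.002, -0.001]
[0.01, -0.25, -0.04] [0.019, 0.002, -0.001]
[0.0, -0.44, -0.11] [0.036, 0.002, -0.001]
[0.0, -0.62, -0.17] [0.054, 0.002, -0.001]
[0.0, -0.81, -0.24] [0.071, 0.002, -0.001]
[0.0, -0.99, -0.3] [0.089, 0.002, -0.001]
[0.0, -1.18, -0.37] [0.106, 0.002, -0.001]
[0.0, -1.36, -0.43] [0.123, 0.002, -0.001]
[0.0, -1.55, -0.5] [0.141, 0.002, -0.001]
[0.0, -1.93, -0.63] [0.141, 0.002, -0.001]
[0.0, -2.3, -0.76] [0.141, 0.002, -0.001]
[0.0, -2.87, -0.96] [0.141, 0.002, -0.001]
```

Request:
{"method": "drive_tool", "body": {
  "motion": [
    [[0,-0.16,-0.01,0.01,0,0,1],[0,-0.25,-0.04,0.02,0,0,1],[0,-0.35,-0.07,0.03,0,0,1],[0,-0.44,-0.11,0.035,0,0,1],[0,-0.53,-0.14,0.045,0,0,1],[0,-0.62,-0.17,0.055,0,0,1],[0,-0.62,-0.17,0.055,0,0,1]]
  ]
}}

```text
t: 7.38
tool_pos: [501.8, -136.1, 171.5]
ee_rot: [-1.807, -2.149, 0.501]
wrist_force: [-0.5, -0.6, -0.8]
gripper_width: 8.6
finger_force: 29.9
```

```bash
python3 - <<'E'
from h import *
print(S(14),arm.get_obs()["moment"].round(3))
rows([(S(s),9.9,t) for s,t in ((14,26),(16,27),(18,28),(20,29),(22,30),(24,31),(28,31),(32,31),(38,31),(44,31))])
im,d,P,o=shot("wrist");cv2.imwrite("pics/w5.png",im[180:420,150:450][...,::-1].repeat(2,0).repeat(2,1))
E
```

```text
[ 506.25089542 -166.9887551   169.36782849] [ 0.089 -0.248 -0.016]
slot now [ 506.1 -167.   169.4] F [-0.5 -0.6 -0.8] s on straight 10.5
[0.0, 0.01, -0.01] [-0.002, 0.002, -0.001]
[0.0, -0.18, -0.06] [0.015, 0.002, -0.001]
[0.0, -0.37, -0.12] [0.033, 0.002, -0.001]
[-0.0, -0.56, -0.17] [0.05, 0.002, -0.001]
[-0.0, -0.74, -0.23] [0.068, 0.002, -0.001]
[-0.0, -0.93, -0.28] [0.085, 0.002, -0.001]
[-0.0, -1.32, -0.39] [0.085, 0.002, -0.001]
[-0.0, -1.7, -0.5] [0.085, 0.002, -0.001]
[-0.0, -2.28, -0.67] [0.085, 0.002, -0.001]
[-0.0, -2.86, -0.83] [0.085, 0.002, -0.001]
```

View pics/w5.png

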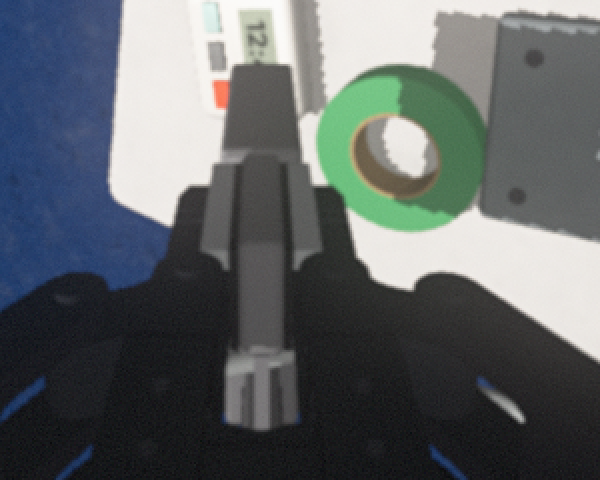

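The grip is central on the ear and forces are near zero. I continue up the tip.

Request:
{"method": "drive_tool", "body": {
  "motion": [
    [[0,-0.1,-0.03,0.01,0,0,1],[0,-0.18,-0.06,0.015,0,0,1],[0,-0.28,-0.09,0.025,0,0,1],[0,-0.37,-0.12,0.035,0,0,1],[0,-0.46,-0.15,0.04,0,0,1],[0,-0.56,-0.17,0.05,0,0,1],[0,-0.65,-0.2,0.06,0,0,1],[0,-0.74,-0.23,0.07,0,0,1],[0,-0.74,-0.23,0.07,0,0,1]]
  ]
}}

```text
t: 8.18
tool_pos: [496.2, -137.0, 176.7]
ee_rot: [-1.769, -2.104, 0.569]
wrist_force: [0.0, -0.6, -1.3]
gripper_width: 8.8
finger_force: 29.9
```

```bash
python3 - <<'E'
from h import *
print(S(22))
rows([(S(s),9.9,t) for s,t in ((22,30),(24,31),(28,31),(32,31),(36,31),(40,31),(44,31),(50,31))])
E
```

```text
[ 500.39426424 -168.01090087  174.72087334]
slot now [ 500.4 -168.   174.7] F [ 0.  -0.6 -1.3] s on straight 16.4
[-0.0, -0.0, -0.01] [-0.002, 0.002, -0.001]
[-0.0, -0.19, -0.05] [0.015, 0.002, -0.001]
[-0.0, -0.59, -0.13] [0.015, 0.002, -0.001]
[-0.01, -0.98, -0.21] [0.015, 0.002, -0.001]
[-0.01, -1.37, -0.3] [0.015, 0.002, -0.001]
[-0.01, -1.76, -0.38] [0.015, 0.002, -0.001]
[-0.01, -2.15, -0.46] [0.015, 0.002, -0.001]
[-0.01, -2.74, -0.58] [0.015, 0.002, -0.001]
```

Request:
{"method": "drive_tool", "body": {
  "motion": [
    [[0,-0.19,-0.05,0.01,0,0,1],[0,-0.39,-0.09,0.015,0,0,1],[0,-0.59,-0.13,0.015,0,0,1],[0,-0.78,-0.17,0.015,0,0,1],[0,-0.98,-0.21,0.015,0,0,1],[0,-1.37,-0.3,0.015,0,0,1],[0,-1.76,-0.38,0.015,0,0,1],[0,-2.15,-0.46,0.015,0,0,1],[0,-2.74,-0.58,0.015,0,0,1],[0,-3.5,-0.74,0.015,0,0,1]]
  ]
}}

```text
t: 9.02
tool_pos: [469.4, -141.6, 201.0]
ee_rot: [-1.761, -2.095, 0.582]
wrist_force: [-0.1, 0.2, -0.9]
gripper_width: 9.2
finger_force: 30.0
```

```bash
python3 - <<'E'
from h import *
rows([(S(70)+[-20,0,30],9.9,0),(S(70)+[-20,0,70],9.9,0)])
im,d,P,o=shot("side");cv2.imwrite("pics/s6.png",cv2.resize(im[100:310,240:420][...,::-1],None,fx=2.8,fy=2.8,interpolation=cv2.INTER_CUBIC))
t=np.load("top0.npz");P=t["P"];z=P[...,2];m=(t["d"]>0)&(z>46)&(z<62);m[:148]=0;m[192:]=0;m[:,:173]=0;m[:,234:]=0
r=cv2.minAreaRect(P[m][:,:2].astype(np.float32));print("bin top",r)
E
```

```text
slot now [ 473.6 -172.6  199.1] F [-0.1  0.2 -0.9] s on straight 43.5
[0.32, -4.49, -1.76] [-0.54, 0.002, -0.0]
[0.31, -6.55, -5.19] [-0.54, 0.002, -0.0]
bin top ((628.3839721679688, 156.39666748046875), (50.22843551635742, 110.15382385253906), 16.31826400756836)
```

View pics/s6.png

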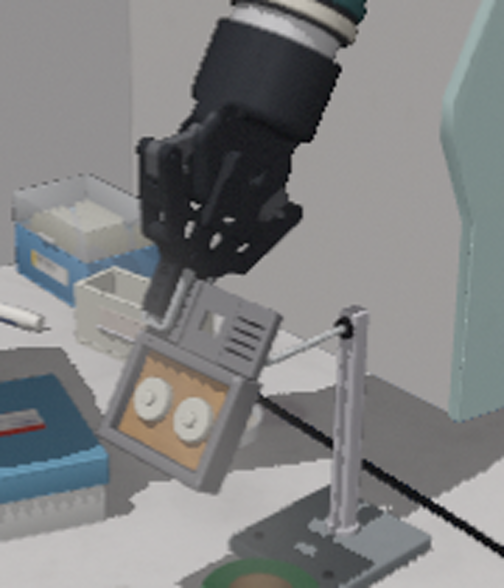

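The pack is clear of the peg, with the tip visible to its right at about (275,360) in the crop. Next I raise it upright and carry it to the bin.

Request:
{"method": "drive_tool", "body": {
  "motion": [
    [[0,-2.2,-1.2,-0.05,0,0,1],[0.1,-4.5,-2.5,-0.15,0,0,1],[0.2,-5.5,-4,-0.26,0,0,1],[0.3,-6.5,-5.2,-0.37,0,0,1],[0.3,-6.5,-5.2,-0.48,0,0,1],[0.3,-6.5,-5.2,-0.54,0,0,1],[0.3,-6.5,-5.2,-0.54,0,0,1],[0.3,-6.5,-5.2,-0.54,0,0,1]]
  ]
}}

```text
t: 9.73
tool_pos: [439.7, -143.7, 279.4]
ee_rot: [2.022, 2.402, -0.004]
wrist_force: [-0.3, -0.8, -0.3]
gripper_width: 8.4
finger_force: 30.0
```

```bash
python3 - <<'E'
from h import *
rows([(np.array([628.4,156.4,230]),16.3,0)])
E
```

```text
slot now [ 445.1 -174.4  277.1] F [-0.3 -0.8 -0.3] s on straight 72.0
[29.46, 23.36, 4.6] [-0.001, 0.003, -0.113]
```

Request:
{"method": "drive_tool", "body": {
  "motion": [
    [[1,0.8,0,0,0,0,1],[3,2.4,0,0,0,-0.01,1],[5.5,4.4,0,0,0,-0.02,1],[8,6.4,0,0,0,-0.03,1],[10.5,8.4,0,0,0,-0.04,1],[13,10.4,0,0,0,-0.05,1],[15.5,12.4,0,0,0,-0.06,1],[18,14.4,0,0,0,-0.07,1],[20,16,0,0,0,-0.08,1],[22,17.4,0,0,0,-0.085,1]]
  ]
}}

```text
t: 10.57
tool_pos: [575.4, 105.5, 276.6]
ee_rot: [-1.915, -2.49, 0.008]
wrist_force: [0.3, 0.0, -0.9]
gripper_width: 9.0
finger_force: 30.0
```

Request:
{"method": "drive_tool", "body": {
  "motion": [
    [[2,1.6,0,0,0,-0.01,1],[4,3.1,0,0,0,-0.02,1],[6,4.6,0.5,0,0,-0.028,1],[7,5.5,1,0,0,-0.028,1],[7.5,6,2,0,0,-0.028,1],[7.5,6,3,0,0,-0.028,1],[7.5,6,4,0,0,-0.028,1],[7.5,6,4.6,0,0,-0.028,1],[7.5,6,4.6,0,0,-0.028,1],[7.5,6,4.6,0,0,-0.028,1]]
  ]
}}

```text
t: 11.4
tool_pos: [612.6, 189.7, 231.3]
ee_rot: [1.883, 2.513, -0.005]
wrist_force: [0.5, 0.7, -0.3]
gripper_width: 8.5
finger_force: 30.0
```

```bash
python3 - <<'E'
from h import *
rows([(np.array([628.4,156.4,230]),16.3,0)])
im,d,P,o=shot("wrist");cv2.imwrite("pics/w7.png",im[...,::-1])
z=P[...,2];m=(d>0)&(z>46)&(z<62)&(abs(P[...,0]-628)<60)&(abs(P[...,1]-156)<80)
if m.sum(): Q=P[m];print("binrim w",len(Q),cv2.minAreaRect(Q[:,:2].astype(np.float32)),np.median(Q[:,2]))
m=(d>0)&(z>238)&(z<262)&(abs(P[...,0]-628)<40)&(abs(P[...,1]-156)<60);Q=P[m]
if len(Q):print("pack top",len(Q),cv2.minAreaRect(Q[:,:2].astype(np.float32)))
im,d,P,o=shot("side");z=P[...,2]
m=(d>0)&(z>50)&(z<60)&(abs(P[...,0]-628)<45)&(abs(P[...,1]-156)<75);Q=P[m]
if len(Q):print("side rim",len(Q),cv2.minAreaRect(Q[:,:2].astype(np.float32)))
m=(d>0)&(z>138)&(z<258)&(abs(P[...,0]-628)<60)&(abs(P[...,1]-156)<60);Q=P[m]
for lo in range(136,260,8):
    q=Q[(Q[:,2]>=lo)&(Q[:,2]<lo+8)]
    if len(q)>5:print(lo,len(q),q.min(0).round(0),q.max(0).round(0))
cv2.imwrite("pics/s7.png",im[...,::-1])
E
```

```text
slot now [621.4 159.7 229. ] F [ 0.5  0.7 -0.3] s on straight -159.2
[-0.52, 0.58, -0.11] [-0.002, 0.003, 0.0]
binrim w 1253 ((628.6904907226562, 159.61874389648438), (48.00708770751953, 107.2540054321289), 15.559880256652832) 55.6575587587954
pack top 5118 ((611.58447265625, 191.7711181640625), (57.560306549072266, 43.03464126586914), 69.48050689697266)
side rim 264 ((626.6644897460938, 158.59666442871094), (53.51372528076172, 114.59659576416016), 15.582864761352539)
144 122 [599. 118. 144.] [640. 198. 152.]
152 137 [599. 117. 152.] [640. 199. 160.]
160 107 [598. 117. 160.] [641. 201. 168.]
168 105 [598. 118. 168.] [641. 202. 176.]
176 125 [600. 116. 176.] [639. 199. 184.]
184 130 [600. 117. 184.] [641. 202. 192.]
192 118 [599. 117. 192.] [640. 199. 200.]
200 95 [600. 117. 200.] [641. 200. 208.]
208 145 [600. 118. 208.] [641. 198. 216.]
216 111 [594. 120. 216.] [634. 198. 224.]
224 113 [592. 119. 224.] [635. 196. 232.]
232 120 [591. 120. 232.] [635. 195. 240.]
240 132 [592. 121. 240.] [634. 197. 248.]
248 93 [591. 124. 248.] [634. 195. 256.]
256 10 [593. 178. 256.] [630. 191. 258.]
```

View pics/w7.png

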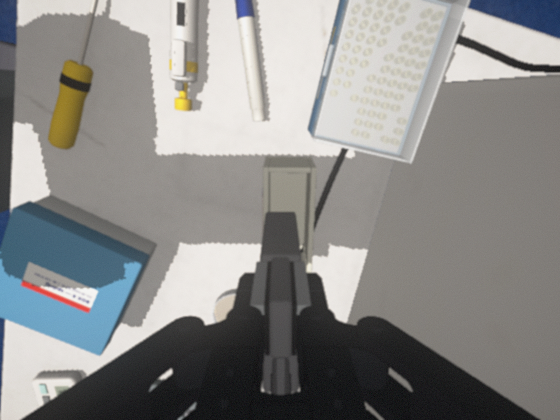

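The view shows the bin's far part at (290,190), aligned with the pack. Top, wrist and side views agree on about (628.3, 157.3) at 16°. Next I align and lower.

```bash
python3 - <<'E'
from h import *
B=np.array([628.3,157.3,0])
rows([(B+[0,0,z],16,0) for z in (229,160,110)])
E
```

```text
slot now [622.3 160.2 230.5] F [-0.  -0.1 -1.6] s on straight -160.2
[-0.45, 0.51, 0.15] [0.001, 0.003, 0.006]
[-0.43, 0.51, 7.05] [0.001, 0.003, 0.006]
[-0.42, 0.5, 12.05] [0.001, 0.003, 0.006]
```

Request:
{"method": "drive_tool", "body": {
  "motion": [
    [[-0.2,0.25,0,0,0,0,1],[-0.45,0.5,0.2,0,0,0,1],[-0.45,0.5,1.2,0,0,0,1],[-0.45,0.5,2.4,0,0,0,1],[-0.45,0.5,3.6,0,0,0,1],[-0.45,0.5,4.8,0,0,0,1],[-0.45,0.5,6,0,0,0,1],[-0.45,0.5,6.6,0,0,0,1],[-0.45,0.5,6.6,0,0,0,1],[-0.45,0.5,6.6,0,0,0,1]]
  ]
}}

```text
t: 12.33
tool_pos: [618.9, 187.8, 165.1]
ee_rot: [1.882, 2.515, -0.005]
wrist_force: [0.2, -0.2, -0.7]
gripper_width: 8.4
finger_force: 30.0
```

```bash
python3 - <<'E'
from h import *
B=np.array([628.3,157.3,0])
rows([(B+[0,0,z],16,0) for z in (150,130,110,92)])
im,d,P,o=shot("wrist")
z=P[...,2];m=(d>0)&(z>50)&(z<60)&(abs(P[...,0]-628)<60)&(abs(P[...,1]-156)<80)
Q=P[m];print("binrim w",len(Q),cv2.minAreaRect(Q[:,:2].astype(np.float32)))
im,d,P,o=shot("side")
cv2.imwrite("pics/s8.png",cv2.resize(im[100:260,220:380][...,::-1],None,fx=3.7,fy=3.7,interpolation=cv2.INTER_CUBIC))
E
```

```text
slot now [627.7 157.9 162.8] F [ 0.2 -0.2 -0.7] s on straight -165.1
[-0.07, 0.06, 1.27] [-0.002, 0.002, 0.007]
[-0.06, 0.07, 3.27] [-0.002, 0.002, 0.007]
[-0.06, 0.07, 5.27] [-0.002, 0.002, 0.007]
[-0.06, 0.07, 7.07] [-0.002, 0.002, 0.007]
binrim w 1752 ((624.0192260742188, 176.1363983154297), (48.13652420043945, 72.7944564819336), 15.34917163848877)
```

View pics/s8.png

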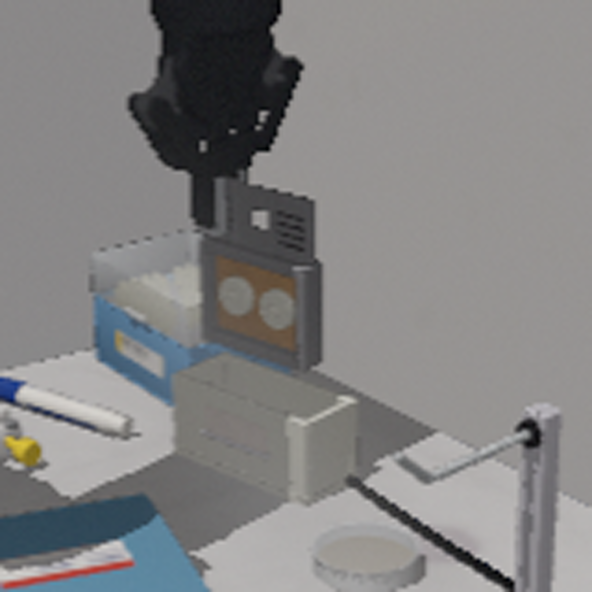

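The pack hangs upright directly above the bin, and the wrist view puts the bin centre at (629.3, 157.2).

Request:
{"method": "drive_tool", "body": {
  "motion": [
    [[-0.05,0.1,0.6,0,0,0.005,1],[-0.05,0.1,1.3,0,0,0.005,1],[-0.05,0.1,2,0,0,0.005,1],[-0.05,0.1,2.7,0,0,0.005,1],[-0.05,0.1,3.4,0,0,0.005,1],[-0.05,0.1,4.1,0,0,0.005,1],[-0.05,0.1,4.8,0,0,0.005,1],[-0.05,0.1,5.4,0,0,0.005,1],[-0.05,0.1,6,0,0,0.005,1],[-0.05,0.1,6,0,0,0.005,1]]
  ]
}}

```text
t: 13.27
tool_pos: [619.4, 187.2, 104.1]
ee_rot: [1.889, 2.511, -0.006]
wrist_force: [-0.4, 0.0, -1.0]
gripper_width: 8.3
finger_force: 30.0
```

Request:
{"method": "drive_tool", "body": {
  "motion": [
    [[0,0,0,0,0,0,1],[0,0,0,0,0,0,1]]
  ]
}}

```text
t: 13.43
tool_pos: [620.8, 187.6, 106.3]
ee_rot: [1.887, 2.509, -0.002]
wrist_force: [-0.3, 0.5, -0.5]
gripper_width: 8.6
finger_force: 30.0
```

```bash
python3 - <<'E'
from h import *
rows([(np.array([628.8,157.3,z]),16,0) for z in (95,91,90)])
E
```

```text
slot now [629.4 157.6 104. ] F [-0.3  0.5 -0.5] s on straight -166.7
[-0.01, -0.06, 0.89] [0.0, 0.002, 0.002]
[-0.01, -0.06, 1.29] [0.0, 0.002, 0.002]
[-0.01, -0.06, 1.39] [0.0, 0.002, 0.002]
```

Request:
{"method": "drive_tool", "body": {
  "motion": [
    [[0,0,0.15,0,0,0,1],[0,0,0.3,0,0,0,1],[0,0,0.45,0,0,0,1],[0,0,0.6,0,0,0,1],[0,0,0.75,0,0,0,1],[0,0,0.9,0,0,0,1],[0,0,0.95,0,0,0,1],[0,0,1,0,0,0,1],[0,0,1,0,0,0,1],[0,0,1,0,0,0,1]]
  ]
}}

```text
t: 14.27
tool_pos: [620.5, 187.5, 96.1]
ee_rot: [1.888, 2.509, -0.003]
wrist_force: [-0.5, -0.4, -0.6]
gripper_width: 9.0
finger_force: 30.0
```

Request:
{"method": "drive_tool", "body": {
  "motion": [
    [[0,0,0.05,0,0,0,1],[0,0,0.1,0,0,0,1],[0,0,0.15,0,0,0,1],[0,0,0.15,0,0,0,1]]
  ]
}}

```text
t: 14.6
tool_pos: [620.4, 187.5, 94.5]
ee_rot: [1.888, 2.509, -0.003]
wrist_force: [-0.3, -0.2, -1.5]
gripper_width: 8.8
finger_force: 30.0
```

Request:
{"method": "drive_tool", "body": {
  "motion": [
    [[0,0,0.05,0,0,0,1],[0,0,0.1,0,0,0,1],[0,0,0.15,0,0,0,1],[0,0,0.15,0,0,0,1]]
  ]
}}

```text
t: 14.93
tool_pos: [620.5, 187.5, 93.0]
ee_rot: [1.887, 2.509, -0.003]
wrist_force: [-0.3, -0.0, -1.7]
gripper_width: 8.6
finger_force: 30.1
```

Request:
{"method": "drive_tool", "body": {
  "motion": [
    [[0,0,0.04,0,0,0,1],[0,0,0.07,0,0,0,1],[0,0,0.07,0,0,0,1]]
  ]
}}

```text
t: 15.18
tool_pos: [620.6, 187.5, 92.9]
ee_rot: [1.887, 2.509, -0.002]
wrist_force: [-1.0, -0.7, 2.4]
gripper_width: 8.5
finger_force: 30.6
```

The pack is on the floor with a light contact of about 3.5 N. I release it gradually.

Request:
{"method": "drive_tool", "body": {
  "motion": [
    [[0,0,-0.03,0,0,0,0.8],[0,0,-0.03,0,0,0,0.75],[0,0,-0.03,0,0,0,0.7],[0,0,-0.03,0,0,0,0.6],[0,0,-0.03,0,0,0,0.5],[0,0,-0.03,0,0,0,0.4],[0,0,-0.03,0,0,0,0.3],[0,0,-0.03,0,0,0,0.3],[0,0,-0.03,0,0,0,0.3]]
  ],
  "force": 20
}}

```text
t: 15.93
tool_pos: [620.5, 187.5, 92.7]
ee_rot: [1.887, 2.509, -0.003]
wrist_force: [0.6, -0.3, 0.0]
gripper_width: 29.6
finger_force: 0.0
```

Request:
{"method": "drive_tool", "body": {
  "motion": [
    [[0,0,-0.5,0,0,0,0.3],[0,0,-1.5,0,0,0,0.3],[0,0,-3,0,0,0,0.3],[0,0,-5,0,0,0,0.3],[0,0,-8,0,0,0,0.3],[0,0,-11,0,0,0,0.3],[0,0,-15,0,0,0,0.3],[0,0,-18,0,0,0,0.3],[0,0,-18,0,0,0,0.3],[0,0,-18,0,0,0,0.3]]
  ]
}}

```text
t: 16.77
tool_pos: [622.3, 188.4, 277.7]
ee_rot: [1.885, 2.505, 0.007]
wrist_force: [-0.3, -0.4, 0.1]
gripper_width: 29.7
finger_force: 0.0
```

```bash
python3 - <<'E'
from h import *
im,d,P,o=shot("wrist");z=P[...,2]
for lo,hi in((100,118),(66,76),(-3,12)):
    m=(d>0)&(z>lo)&(z<hi)&(abs(P[...,0]-628)<45)&(abs(P[...,1]-157)<60);Q=P[m]
    if len(Q):print(lo,len(Q),np.median(Q[:,2]),cv2.minAreaRect(Q[:,:2].astype(np.float32)))
im2,d,P,_=shot("side");z=P[...,2]
a=im2[120:300,180:420]
cv2.imwrite("pics/end.png",cv2.resize(a[...,::-1],None,fx=3.2,fy=3.2,interpolation=cv2.INTER_CUBIC))
im,d,P,_=shot("top");t=np.load("top0.npz")["im"];D=np.abs(im.astype(int)-t).max(2)
print("petri diff",np.percentile(D[170:195,256:282],95),"cryo diff",np.percentile(D[228:298,230:300],95),arm.get_obs()["tool_pos"])
E
```

```text
100 673 110.52331392148307 ((629.007568359375, 157.2782440185547), (9.705849647521973, 83.1930160522461), 16.19672966003418)
66 852 71.80405358560549 ((629.395263671875, 157.07012939453125), (19.952924728393555, 83.77474975585938), 16.205322265625)
-3 3836 1.5832788842368188 ((627.9983520507812, 157.038330078125), (119.92141723632812, 89.99534606933594), 89.99781036376953)
petri diff 26.0 cryo diff 41.0 [619.5462602  187.6838623  271.44329174]
```

View pics/end.png

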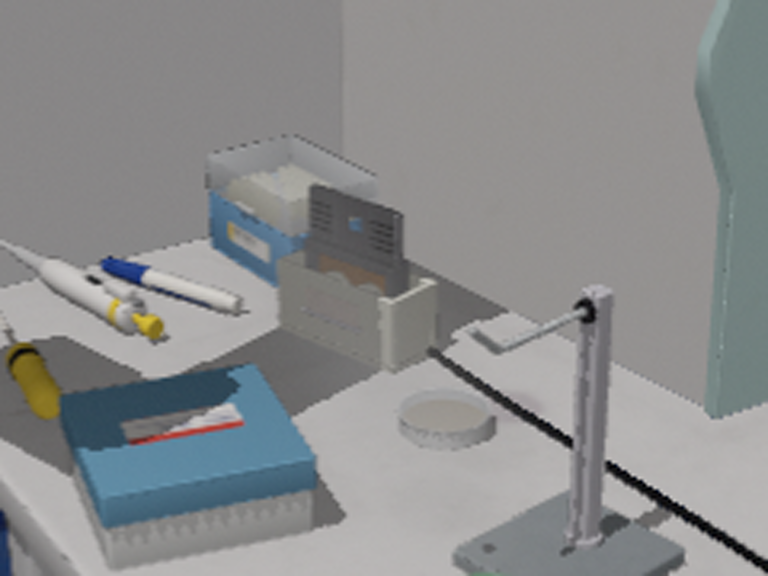

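The pack stands upright in the bin. Its ear tops are at z = 110 mm, which puts it on the floor, and it is centred. The cryo box and petri dish look untouched, so I hand in.

```bash
python3 -c "
from station import order;print(order.finish_job())"
```

```text
the job is handed in; nothing more can be done
None
```

The pack came off the peg gently and now stands upright on the bin floor, released; the cryo box and petri dish look unmoved, and the job was handed in after about 17 s of robot time.

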